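# Hang the counter paddle on the hook inside the low cubby

### The job

Pick up the blue counter paddle by its black handle and hang it by its rectangular hole on the red hook deep inside the low cubby, tilting it so that its head clears the roof; leave it hanging still and head up on the hook alone. Feel your way gently: never press hard on the cubby or its hook with the paddle or the gripper, and leave the dial, bowl and rooks where they are.

Things in the scene. Friction and masses are not known exactly. Their poses are not given: they have to be found in the camera images.
- paddle: Blue flat paddle, black handle, 215 mm long, about 140 g, lying flat on the flap. Origin: underside, below the middle of the handle; x runs along it to the head, y across, z up. Handle block 60 x 24 wide x 28 high (x -30 to 30, z 0 to 28). Neck 30 wide, 6 thick, to x = 129; head 62 wide, 6 thick, x 129 to 185.
- paddle_grip (a point): Where to grip the handle: origin of the paddle plus 16 mm in z. Free space all round.
- paddle_eye (a point): Centre of the paddle's hanging eye, mid thickness: (140, 0, 3) in the paddle's frame. The eye is a hole right through the head, 22 long (x 129 to 151) and 15 wide (y); 34 mm of solid blade lies beyond it.
- paddle_head (a point): Middle of the far end of the paddle's head (185, 0, 3 in the paddle's frame).
- cubby: Fixed birch cubby, 200 deep, 300 wide, 283 high, no back. Origin: centre of underside; x points inwards from the open mouth, y to the left seen from the mouth, z up. Roof of slats along x with 16 mm gaps, underside at z = 257, from x = -85 to 100. Mouth between posts at y = -128 and 128. A batten across the back (x 84 to 100, z 193 to 227) with a clamp plate (front x = 78) carries the hook.
- hook_nominal (a point): Middle of the hook's adjusting range, (0, 0, 210) in the cubby's frame; NOT the hook itself. The hook was clamped by hand: its upright stands up to 30 mm to either side (cubby y) and up to 12 mm further in or out (cubby x) of this point. That offset is not measured: find it by touch or sight. Its height is true.
- roof_edge (a point): Middle of the front edge of the roof's underside, (-85, 0, 257) in the cubby's frame. The hook below the roof: red rigid round rod, 7 mm; a level shank, axis at z = 210, comes from the batten towards the mouth and turns straight up at its end; the upright's rounded top is at z = 229.5, 27.5 below the roof. Low behind it stands a board with a felt pad (face x = 35, z 30 to 110) that stops the swing.
- dial: Bystander: aluminium score dial, 100 across, with black knob, 38 high, loose. Origin: centre of its underside.
- bowl: Bystander: white ceramic dice bowl, 110 across, 45 high, loose. Origin: centre of its underside.
- rook_a: Bystander: black rook, 34 across, 65 high, loose. Origin: centre of its underside.
- rook_b: Bystander: the second black rook, the same. Origin: centre of its underside.
Mind the look-alikes: they are no part of the job. There is more than one size of the paddle; the one meant has the size given above.

How it is judged:
By the outcome, as a careful person would: the job done as asked, in the order asked, and still so for the second after the job is handed in, with the robot touching nothing.
It also fails if it takes over 72 s, if anything falls off the work surface, if the arm or the gripper's body presses on something with over 40 N, if the wrist force passes 120 N, or if a joint passes its speed limit or range.

### The arm

A 7-joint arm with a two-finger parallel gripper is mounted at the origin on the work surface. World frame = base frame: x ahead of the robot, y to its left, z up, the work surface at z = 0. Lengths are in m, angles in rad, forces in N, time in s.
With the tool pointing down it reaches from about 0.425 to 0.95 m from the base axis. Payload 4.7 kg.
Tool frame: the origin (TCP) lies between the finger pads; the fingertips stand 25 mm ahead of it and the grasp point (between the pads) lies 6 mm ahead of it; z points along the fingers, y is the line along which they close (so a half turn about z gives the same grasp; the last joint's range is limited). The gripper opens to 85 mm and grips with 20 to 120 N. Pads are 22 mm wide; open, the fingers measure 114 mm over their backs; the gripper's body (76 mm by 85 mm) begins 54 mm behind the grasp point. The pads swing forward as they close: fully open they stand 13 mm farther back than shut.
Start: joints at [-1.338, 0.469, -0.049, 1.532, 0.024, 1.141, -0.082], TCP at [0.175, 0.652, 0.256] pointing down, gripper open.
Joint ranges: [-2.59, 2.59], [-0.33, 1.99], [-1.39, 1.29], [0.1, 2.45], [-1.04, 4.18], [0.21, 1.99], [-2.66, 2.66]. Speed limits (rad/s): [2.57, 2.57, 3.14, 3.14, 3.14, 3.14, 3.14].

### API

Orientations are given as a 3x3 rotation matrix whose columns are the frame's x, y, z axes.
In Python, from rig import * gives the robot as it stands. Calls block until the motion is done:
- movep(position, orientation): joint-space move of the TCP to a pose.
- move_l(position, attitude=None, feed=0.15, until_force=None): straight line of the TCP; attitude=None keeps the orientation; feed is the mean speed in m/s. With until_force (N) it stops when the force on the tool has changed by that much, and returns True; else False.
- move_joints(angles): joint-space move.
- command_gripper(opening, newtons=None): finger opening in m; newtons is the grip in N (None keeps the last); returns when the fingers have stopped.
- sleep(seconds).
- inverse_kinematics(position, orientation): joint angles nearest the present ones, or None.
- sense(): the state.
- camera(name): name is "scene" or "top" or "wrist"; returns (picture, depth): 400x640x3 uint8, red, green, blue; 400x640 float32, m along the optical axis (not along the pixel's ray), 0 where there is no reading.
- camera_params(name): a dict with "K" (3x3 intrinsics, pixels), "position" and "rotation" of the camera in the world; the wrist camera has in their place "tool_from_camera" (4x4, takes a point from camera to tool coordinates, whose origin is the TCP and whose axes are the flange's). Camera axes: x right, y down, z forward; pixel columns grow to the right and rows downward; lengths in m; the calibration is good to about 2 mm. A picture is of the moment at which its call begins: read the wrist's pose just before it. camera_params takes no time and is no camera call.
A pose or a line that the arm cannot do raises Unreachable and nothing moves.
- finish_job(): hands the job in; it is judged then, once.
The state is a dict: "time_s": time; "joint_pos": joint angles; "qd": joint speeds; "joint_efforts": joint torques, N m; "position": TCP position; "tcp_rot": TCP orientation; "wrist_force": force on the tool from outside, world axes, zero at the start; "ft_torque": the same for the moment, N m; "finger_gap": finger opening in m; "gripper_force": force on a finger pad.
Only numpy, scipy, OpenCV 4.12 (cv2) and the standard library are available. Lean on these libraries where they do the work, as an engineer would, in place of code of your own. Each camera call takes 0.05 s, during which the arm holds its last target. There are 200 camera calls.

## Working session

There is one attempt and no reset: what is moved stays moved. The work goes in short steps, each a Python script; the robot and the scene stay as the last script left them, time stands still between calls to the robot, and variables do not carry over. Pictures are saved under pics/ and viewed, at most 10 in all, crops included, and the job is handed in when it is done.

```bash
mkdir -p pics; ls; python3 - <<'E'
from rig import *
import cv2, numpy as np
for n in ("scene","top"):
    p,d=camera(n); cv2.imwrite(f"pics/{n}.png",p[:,:,::-1]); np.savez(f"{n}.npz",p=p,d=d)
    c=camera_params(n); print(n,c)
print(sense())
E
```

```text
pics
scene {'K': array([[373.90619372,   0.        , 315.60758077],
       [  0.        , 373.90619372, 200.26956455],
       [  0.        ,   0.        ,   1.        ]]), 'position': array([1.13610154, 0.57054659, 0.97621686]), 'rotation': array([[-0.73246817,  0.47134959, -0.49124327],
       [ 0.68080085,  0.50793726, -0.52774042],
       [ 0.00077053, -0.72099189, -0.69294307]])}
top {'K': array([[473.212397  ,   0.        , 317.845227  ],
       [  0.        , 473.212397  , 203.17585911],
       [  0.        ,   0.        ,   1.        ]]), 'position': array([ 0.35067773, -0.05026134,  1.51005271]), 'rotation': array([[-0.00666291, -0.98640268,  0.16421132],
       [-0.99982173,  0.00367021, -0.01852132],
       [ 0.01766679, -0.16430545, -0.98625129]])}
{'time_s': 0.1, 'joint_pos': array([-1.33793577,  0.46933509, -0.04864257,  1.53356375,  0.0240918 ,
        1.14101186, -0.08231758]), 'qd': array([ 0.0013044 , -0.00208701, -0.001442  , -0.00216565,  0.00024747,
       -0.00193367,  0.00059074]), 'joint_efforts': array([ 1.42147233e-03, -5.11517501e+01, -4.66103002e-02, -2.38387316e+01,
        1.08123120e-02,  4.33311827e-03,  1.67026951e-05]), 'position': array([0.17450892, 0.65155366, 0.25538834]), 'tcp_rot': array([[-9.65948887e-01,  2.58732630e-01, -4.17599934e-04],
       [ 2.58732965e-01,  9.65947423e-01, -1.68188405e-03],
       [-3.17787035e-05, -1.73266090e-03, -9.99998498e-01]]), 'wrist_force': array([ 0.06840733, -0.60858617, -0.68642259]), 'ft_torque': array([-0.02237221, -0.05463291,  0.02295777]), 'gripper_force': 0.0, 'finger_gap': 0.08495654881875955}
```

View pics/scene.png

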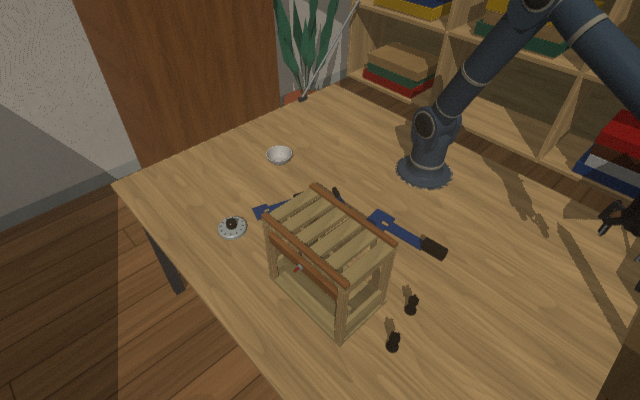

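View pics/top.png

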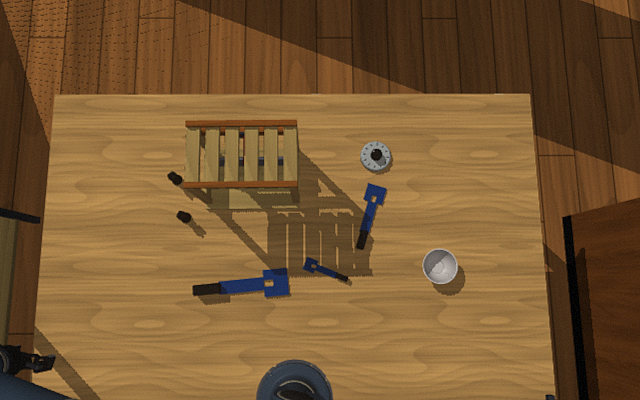

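The three blue paddles are the large one at top px (240,285), about 290 mm long, the tiny one at (325,270), and the middle one at (371,216), about 200 mm and the likely match. The cubby is at (242,155) with its mouth towards the robot. I'll measure lengths and crop the choice.

```bash
cat > h.py <<'E'
import numpy as np, cv2
from rig import *
def deproj(n,u,v,z):
    c=camera_params(n);K=c["K"]
    return c["position"]+c["rotation"]@np.array([(u-K[0,2])/K[0,0]*z,(v-K[1,2])/K[1,1]*z,z])
def cloud(n,d):
    c=camera_params(n);K=c["K"];v,u=np.mgrid[:400,:640]
    P=np.stack([(u-K[0,2])/K[0,0]*d,(v-K[1,2])/K[1,1]*d,d],-1)
    return P@c["rotation"].T+c["position"]
E
python3 - <<'E'
from h import *
z=np.load("top.npz");p,d=z["p"],z["d"];P=cloud("top",d)
np.set_printoptions(precision=4,suppress=True)
# blue + black components
f=p.astype(int)
hsv=cv2.cvtColor(p,cv2.COLOR_RGB2HSV)
blue=((f[...,2]>f[...,0]+40)&(d>0)).astype(np.uint8)
n,l,s,c=cv2.connectedComponentsWithStats(blue)
for i in range(1,n):
    if s[i,4]>30:
        q=P[l==i];r=cv2.minAreaRect(q[:,:2].astype(np.float32));print(s[i],r,q.mean(0))
dark=(f.max(2)<45)&(d>0)
sub=np.zeros_like(dark);sub[225:255,350:375]=1
m=dark&sub;q=P[m];print("handle",q.shape,q[:,2].min(),q[:,2].max());q=q[q[:,2]>.02];print(q.mean(0),cv2.minAreaRect(q[:,:2].astype(np.float32)))
r=(P[...,2]>.26)&(P[...,2]<.30)&(d>0);r[:,:180]=0;r[:,305:]=0;r[:110]=0;r[200:]=0
q=P[r];print("roof",cv2.minAreaRect(q[:,:2].astype(np.float32)),cv2.boxPoints(cv2.minAreaRect(q[:,:2].astype(np.float32))),np.percentile(q[:,2],[1,50,99]))
a=cv2.resize(p[175:260,340:400],None,fx=6,fy=6,interpolation=2)
b=cv2.resize(p[110:210,165:310],None,fx=3,fy=5.1,interpolation=2)[:510]
print(a.shape,b.shape)
cv2.imwrite("pics/crop.png",np.hstack([a,b])[:,:800,::-1])
E
```

```text
[364 184  22  48 418] ((0.5864459872245789, -0.24863627552986145), (0.05834520608186722, 0.15066885948181152), 72.80398559570312) [ 0.6098 -0.257   0.0066]
[219 270  70  27 943] ((0.34561994671821594, 0.12510231137275696), (0.08075077086687088, 0.2112622708082199), 5.1533708572387695) [0.3447 0.1076 0.0076]
handle (147, 3) 0.0014950903967583251 0.035021173827349594
[ 0.4817 -0.2151  0.0278] ((0.48163342475891113, -0.21539919078350067), (0.023310262709856033, 0.05971812829375267), 72.26773071289062)
roof ((0.6915634870529175, 0.1334875226020813), (0.18735046684741974, 0.3006230890750885), 0.6063989400863647) [[ 0.5963  0.2828]
 [ 0.5995 -0.0178]
 [ 0.7868 -0.0158]
 [ 0.7836  0.2848]] [0.2637 0.2739 0.2871]
(510, 360, 3) (510, 435, 3)
```

View pics/crop.png

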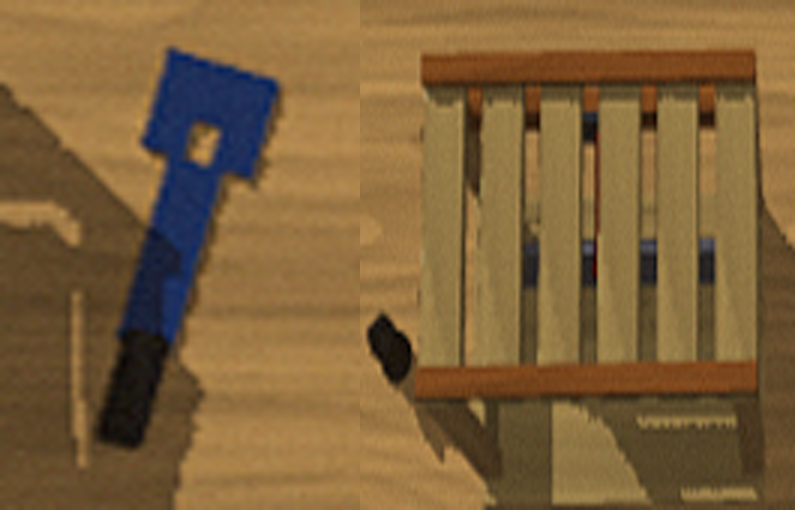

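The close crop shows the middle paddle, with its black handle at the lower left, the eye at (205,143) and a 60 x 23 mm handle, so it's the right one. On the right, the red shank shows under the slats at about x=597. Next I'll locate the hook from the red pixels I already have.

```bash
python3 - <<'E'
from h import *
np.set_printoptions(precision=4,suppress=True)
for n,box in (("top",(120,190,190,300)),("scene",(240,320,260,360))):
    z=np.load(n+".npz");p,d=z["p"],z["d"];P=cloud(n,d);f=p.astype(int)
    m=(f[...,0]>90)&(f[...,1]<50)&(f[...,2]<60) if n=="scene" else (f[...,0]>f[...,1]*2.2)&(f[...,0]>60)
    M=np.zeros_like(m);M[box[0]:box[1],box[2]:box[3]]=1;m&=M
    for v,u in np.argwhere(m)[:45]: print(n,u,v,p[v,u],P[v,u])
z=np.load("scene.npz");cv2.imwrite("pics/c2.png",cv2.resize(z["p"][180:340,250:410],None,fx=3.7,fy=3.7,interpolation=2)[:,:,::-1])
z=np.load("top.npz");P=cloud("top",z["d"]);
r=(P[...,2]>.28)&(P[...,2]<.295);r[:,:170]=0;r[:,310:]=0
q=P[r]
for s in (q[q[:,0]<.65],q[q[:,0]>.72]):
    print(cv2.fitLine(s[:,:2].astype(np.float32),2,0,.01,.01).ravel(),s.min(0),s.max(0))
E
```

```text
top 243 162 [70  0  0] [0.6802 0.1326 0.2307]
scene 296 268 [109  38  23] [0.7944 0.1321 0.2102]
scene 297 268 [120  35  26] [0.7935 0.135  0.2123]
scene 298 268 [119  40  28] [0.7917 0.1367 0.2124]
scene 295 269 [114  41  24] [0.7999 0.135  0.2143]
scene 296 269 [121  42  30] [0.7986 0.1374 0.2155]
scene 297 269 [115  40  30] [0.7956 0.1374 0.2127]
scene 294 270 [119  39  27] [0.8026 0.1341 0.2117]
scene 295 270 [119  37  26] [0.802  0.1375 0.2147]
scene 296 270 [111  44  30] [0.7995 0.1382 0.213 ]
scene 295 271 [105  41  27] [0.8034 0.1391 0.2135]
[0.3177 0.9482 0.5973 0.1304] [ 0.0668 -0.0163  0.28  ] [0.6187 0.2822 0.2897]
[ 0.0088 -1.      0.7751  0.1336] [ 0.7255 -0.0159  0.28  ] [0.7843 0.2835 0.2907]
```

View pics/c2.png

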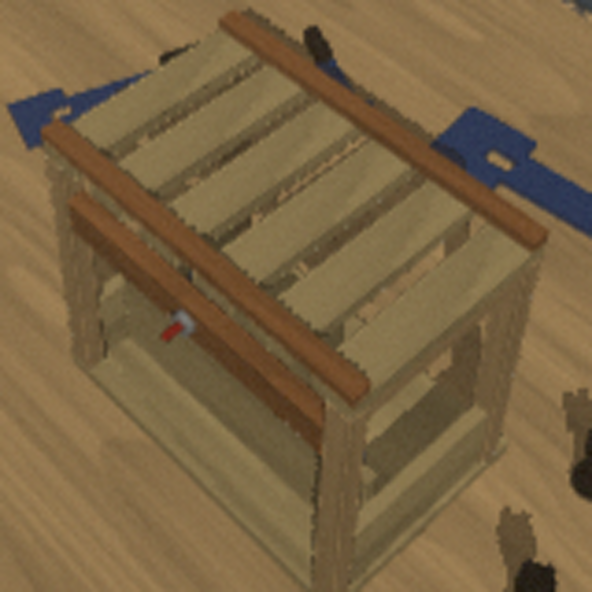

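The view from behind shows the red shank end poking through the batten at about (172,330). That puts the hook close to nominal in y. Next I'll check reachability for both grip signs and the wrist camera mount.

```bash
cat >> h.py <<'E'
YAW=np.radians(0.5)
CUB=np.array([0.684,0.1335,0.0])
def Rz(a): return np.array([[np.cos(a),-np.sin(a),0],[np.sin(a),np.cos(a),0],[0,0,1.]])
def Ry(a): return np.array([[np.cos(a),0,np.sin(a)],[0,1,0],[-np.sin(a),0,np.cos(a)]])
def toolrot(Rp,al,sg=1):
    "tool attitude for paddle attitude Rp, lean al toward head, sign of closing axis"
    z=Rp@np.array([-np.sin(al),0,-np.cos(al)]); y=sg*Rp[:,1]
    return np.stack([np.cross(y,z),y,z],1)
def tcp(Pp,Rp,g,al,sg=1):
    "TCP pose holding paddle (origin Pp, attitude Rp) at grip point g of paddle frame"
    R=toolrot(Rp,al,sg); return Pp+Rp@np.array(g)-0.006*R[:,2], R
def hung(E,th,g,al,sg=1):
    "TCP pose with the paddle's eye at world E, pitched th head up"
    Rp=Rz(YAW)@Ry(-th); return tcp(E-Rp@np.array([.14,0,.003]),Rp,g,al,sg)
E
python3 - <<'E'
from h import *
np.set_printoptions(precision=3,suppress=True)
c=camera_params("wrist");print(c["K"],c["tool_from_camera"])
g=(-.004,0,.022)
H=CUB+[0,0,.21]
for sg in(1,-1):
  for al in (0,10,20):
    a=np.radians(al);print(sg,al)
    Rp=Rz(np.radians(-17.6));T=[tcp(np.array([.482,-.215,0]),Rp,g,a,sg)]
    for th,dz in((15,26),(45,10),(70,0),(82,-7)): T.append(hung(H+[0,0,dz/1000],np.radians(th),g,a,sg))
    T.append((np.array([.42,.13,.25]),toolrot(Rz(0)@Ry(-np.radians(80)),0,sg)))
    for t in T: print("  ",t[0],inverse_kinematics(*t))
E
```

```text
[[308.557   0.    318.385]
 [  0.    308.557 201.422]
 [  0.      0.      1.   ]] [[-0.    -0.963 -0.271  0.07 ]
 [ 1.    -0.    -0.    -0.   ]
 [ 0.    -0.271  0.963 -0.118]
 [ 0.     0.     0.     1.   ]]
1 0
   [ 0.478 -0.214  0.028] [ 0.022  0.578  0.412  2.088 -0.427  0.557  2.005]
   [0.538 0.132 0.223] [-0.635  0.205  0.314  2.039  0.032  0.659  1.222]
   [0.565 0.132 0.136] [-0.431  0.351 -0.023  2.357  2.313  0.433 -1.109]
   [0.611 0.133 0.083] [-0.132  0.778 -0.402  2.393  2.649  1.334 -1.305]
   [0.639 0.133 0.064] [ 0.046  1.039 -0.574  2.317  2.843  1.697 -1.142]
   [0.42 0.13 0.25] None
1 10
   [ 0.479 -0.214  0.028] [-0.067  0.671  0.549  1.978 -0.442  0.802  2.02 ]
   [0.539 0.132 0.223] [-0.563  0.272  0.282  1.926 -0.066  0.87   1.326]
   [0.565 0.132 0.137] [-0.095  0.349 -0.373  2.245  1.615  0.351 -0.342]
   [0.612 0.133 0.084] [-0.442  0.625 -0.007  2.378  2.66   0.925 -1.493]
   [0.639 0.133 0.065] [-0.253  0.823 -0.224  2.34   2.701  1.331 -1.419]
   [0.42 0.13 0.25] None
1 20
   [ 0.48  -0.214  0.028] [-0.05   0.746  0.545  1.864 -0.376  1.009  1.963]
   [0.
[... 779 characters left out ...]
-0.753  0.935 -0.828]
   [0.539 0.132 0.223] [-0.918  0.322  0.734  1.944 -0.254  0.883 -1.628]
   [0.565 0.132 0.137] None
   [0.612 0.133 0.084] [ 0.347  0.912 -0.998  2.337  2.48   1.268  2.357]
   [0.639 0.133 0.065] [-0.241  0.824 -0.238  2.339  2.701  1.334  1.733]
   [0.42 0.13 0.25] None
-1 20
   [ 0.48  -0.214  0.028] [-0.27   0.897  0.91   1.876 -0.659  1.128 -0.903]
   [0.541 0.132 0.223] [-0.853  0.413  0.73   1.835 -0.319  1.102 -1.556]
   [0.566 0.132 0.137] [-0.828  0.367  0.552  2.18  -0.213  0.234 -1.711]
   [0.612 0.133 0.085] [ 0.084  0.623 -0.615  2.289  2.345  0.805  2.196]
   [0.64  0.133 0.066] [ 0.366  1.01  -1.     2.284  2.564  1.313  2.403]
   [0.42 0.13 0.25] None
```

```bash
cat > fit.py <<'E'
from h import *
from scipy.optimize import least_squares
from scipy.spatial.transform import Rotation as R
rng=np.random.default_rng(0);S=[]
s=sense();S.append((s["position"],s["tcp_rot"],s["joint_pos"]))
for i in range(400):
    p=np.array([rng.uniform(.3,.75),rng.uniform(-.4,.5),rng.uniform(.05,.4)])
    r=R.from_euler("zyx",rng.uniform([-1,-1.3,-.4],[1,.3,.4])).as_matrix()@np.diag([1,-1,-1.])@Rz(rng.choice([0,np.pi]))
    q=inverse_kinematics(p,r)
    if q is not None: S.append((p,r,np.array(q)))
    if len(S)>60: break
Ps=np.array([a[0] for a in S]);Rs=np.array([a[1] for a in S]);Q=np.array([a[2] for a in S]);print(len(S))
# product of exponentials: 7 axes (w,v) + home pose at zero
def fk(x,Q,upto=7):
    n=len(Q);T=np.tile(np.eye(4),(n,1,1))
    for j in range(upto):
        w=x[6*j:6*j+3]/np.linalg.norm(x[6*j:6*j+3]);o=x[6*j+3:6*j+6]
        A=np.tile(np.eye(4),(n,1,1));A[:,:3,:3]=R.from_rotvec(Q[:,j:j+1]*w).as_matrix();A[:,:3,3]=o-A[:,:3,:3]@o
        T=T@A
    H=np.eye(4);H[:3,:3]=R.from_rotvec(x[42:45]).as_matrix();H[:3,3]=x[45:48]
    return T@H if upto==7 else T
def res(x):
    T=fk(x,Q);return np.r_[((T[:,:3,3]-Ps)).ravel(),.3*(T[:,:3,:3]-Rs).ravel(),1e-5*x]
best=None
for y0 in range(8):
  # axes z,y,z,y,z,y,z at home straight up, base turned
  b=2.65 if y0%2==0 else rng.uniform(-3,3); x=np.zeros(48);
  for j,h in enumerate((0,.35,.5,.75,.9,1.15,1.2)):
    a=np.array([0,0,1.]) if j%2==0 else np.array([-np.sin(b),np.cos(b),0])
    x[6*j:6*j+3]=a+rng.normal(0,.05,3);x[6*j+5]=h
  x[42:45]=[0,0,b];x[45:48]=[0,0,1.4]
  f=least_squares(res,x,max_nfev=300)
  if best is None or f.cost<best.cost: best=f
  print(y0,f.cost)
  if f.cost<1e-4: break
np.save("fk.npy",best.x)
np.set_printoptions(precision=4,suppress=True)
for j in range(7):print(best.x[6*j:6*j+6])
print(best.x[42:]);print(np.abs(fk(best.x,Q)[:,:3,3]-Ps).max())
E
python3 fit.py
```

```text
61
0 7.381531853054736
1 7.381532203067273
2 7.381532010810293
3 7.381531622130684
4 7.381531561611936
5 7.381531565786035
6 7.381531869568199
7 7.381531362291607
[ 0.8532 -0.0319  2.3515  0.7107  0.0561 -0.4188]
[-0.1125  3.105   0.7356  0.2972  1.943   0.8014]
[ 0.023   0.1876  1.9738  0.8295 -0.0368  0.1813]
[-3.8765  4.26   -0.6847  0.1145  0.1615  0.4643]
[ 0.5473 -1.0555  3.2465  0.7042 -0.4209  2.05  ]
[-0.6922  1.6175  1.5954  0.2286  0.416   1.2965]
[ 0.3395  0.0712  2.4276  0.5701 -0.0272  0.8988]
[-0.0295  0.1378 -0.6246  0.5731 -0.0409  0.7963]
0.6391086634292318
```

```bash
sed -i 's/^for y0 in range(8):/for y0 in range(16):/; s/^  b=2.65.*$/  b=0;x=np.zeros(48);sg=[-1,1,-1 if y0\&4==0 else 1,1 if y0\&8==0 else -1,-1 if y0\&1==0 else 1,1,-1 if y0\&2==0 else 1]/; s/    x\[6\*j:6\*j+3\]=a+.*$/    x[6*j:6*j+3]=a*sg[j]+rng.normal(0,.01,3);x[6*j+5]=h/' fit.py; python3 fit.py
```

```text
61
0 3.5558488156177454e-10
[-0.  0. -0.  0.  0.  0.]
[0.     0.     0.     0.     0.     0.2377]
[ 0.     -0.     -0.0001 -0.     -0.0264  0.    ]
[ 0.      0.     -0.      0.     -0.      0.7919]
[ 0.     -0.     -0.     -0.     -0.0418  0.    ]
[ 0.      0.     -0.      0.      0.      1.2587]
[-0.     -0.     -0.      0.     -0.0422  0.    ]
[-0.      0.      1.5708  0.     -0.0422  1.5396]
2.384277220102149e-10
```

FK now fits exactly. Next I'll plan a look with the wrist camera into the mouth.

```bash
cat > plan.py <<'E'
from h import *
from scipy.optimize import least_squares
from scipy.spatial.transform import Rotation as R
X=np.load("fk.npy")
LO=np.array([-2.59,-.33,-1.39,.1,-1.04,.21,-2.66])+.02;HI=np.array([2.59,1.99,1.29,2.45,4.18,1.99,2.66])-.02
def fk(Q,pt=None):
    "TCP poses for joint rows Q (fitted product of exponentials)"
    Q=np.atleast_2d(Q);T=np.tile(np.eye(4),(len(Q),1,1))
    for j in range(7):
        w=X[6*j:6*j+3]/np.linalg.norm(X[6*j:6*j+3]);o=X[6*j+3:6*j+6]
        A=np.tile(np.eye(4),(len(Q),1,1));A[:,:3,:3]=R.from_rotvec(Q[:,j:j+1]*w).as_matrix();A[:,:3,3]=o-A[:,:3,:3]@o
        T=T@A
    H=np.eye(4);H[:3,:3]=R.from_rotvec(X[42:45]).as_matrix();H[:3,3]=X[45:48]
    return T@H
def ik(p,r,q0,reg=1e-3):
    def f(q):
        T=fk(q)[0];return np.r_[(T[:3,3]-p)*20,(T[:3,:3]-r).ravel()*5,reg*(q-q0)]
    s=least_squares(f,np.clip(q0,LO+1e-3,HI-1e-3),bounds=(LO,HI));return s.x,np.abs(s.fun[:12]).max()
def show(q0,q1,n=6):
    for a in np.linspace(0,1,n):
        T=fk(q0+(q1-q0)*a)[0];print("   tcp",T[:3,3],"toolz",T[:3,2],"wrist",T[:3,3]-.281*T[:3,2])
np.set_printoptions(precision=3,suppress=True)
E
python3 - <<'E'
from plan import *
q0=sense()["joint_pos"];qA=inverse_kinematics([.46,.13,.36],toolrot(np.eye(3),0,1));print(qA)
show(q0,qA,4)
best=[]
rng=np.random.default_rng(1)
p=np.array([.58,.133,.215]);r=toolrot(Ry(-np.radians(60)),0,1)
for i in range(25):
    s=qA+rng.normal(0,.4,7);s[4]=rng.uniform(0,3)
    q,e=ik(p,r,s)
    if e<2e-2: best.append((np.abs(q-qA).max(),q))
best.sort(key=lambda t:t[0])
for b in best[:4]:print(b)
if best: show(qA,best[0][1],9);np.save("look.npy",np.array([qA,best[0][1]]))
E
```

```text
[-0.685  0.05   0.339  1.852 -0.018  1.243  1.23 ]
   tcp [0.175 0.652 0.255] toolz [-0.    -0.002 -1.   ] wrist [0.175 0.652 0.536]
   tcp [0.344 0.506 0.301] toolz [ 0.03  -0.019 -0.999] wrist [0.336 0.512 0.582]
   tcp [0.442 0.321 0.337] toolz [ 0.024 -0.027 -0.999] wrist [0.435 0.329 0.618]
   tcp [0.46 0.13 0.36] toolz [ 0.  0. -1.] wrist [0.46  0.13  0.641]
(np.float64(2.184648449614542), array([ 0.579,  0.712, -1.369,  2.352,  2.167,  1.173, -0.572]))
(np.float64(2.21933972448269), array([ 0.416,  0.492, -1.082,  2.357,  2.202,  0.958, -0.77 ]))
(np.float64(2.240874712711046), array([ 0.321,  0.43 , -0.951,  2.361,  2.223,  0.894, -0.84 ]))
(np.float64(2.2426303549422624), array([ 0.313,  0.426, -0.941,  2.361,  2.225,  0.889, -0.846]))
   tcp [0.46 0.13 0.36] toolz [ 0.  0. -1.] wrist [0.46  0.13  0.641]
   tcp [0.462 0.08  0.304] toolz [-0.014 -0.283 -0.959] wrist [0.466 0.159 0.574]
   tcp [0.473 0.036 0.264] toolz [ 0.024 -0.498 -0.867] wrist [0.466 0.176 0.507]
   tcp [0.492 0.006 0.232] toolz [ 0.122 -0.627 -0.769] wrist [0.458 0.182 0.448]
   tcp [ 0.517 -0.004  0.203] toolz [ 0.267 -0.662 -0.7  ] wrist [0.442 0.182 0.4  ]
   tcp [0.542 0.007 0.179] toolz [ 0.437 -0.603 -0.667] wrist [0.42  0.177 0.366]
   tcp [0.564 0.039 0.166] toolz [ 0.606 -0.458 -0.65 ] wrist [0.394 0.167 0.349]
   tcp [0.578 0.084 0.175] toolz [ 0.754 -0.245 -0.609] wrist [0.366 0.153 0.346]
   tcp [0.58  0.133 0.215] toolz [ 0.866 -0.    -0.5  ] wrist [0.337 0.133 0.355]
```

```bash
cat >> plan.py <<'E'
def traj(poses,qs,qe,wp=20.,wr=6.,ws=.06):
    "smooth joint path through tool poses; qs fixed start, qe guess of the end (free in the null space)"
    n=len(poses);Pp=np.array([a[0] for a in poses]);Rr=np.array([a[1] for a in poses])
    Q0=np.clip(np.linspace(qs,qe,n+1)[1:],LO+1e-3,HI-1e-3)
    def f(x):
        Q=x.reshape(n,7);T=fk(Q);A=np.vstack([qs,Q])
        return np.r_[(wp*(T[:,:3,3]-Pp)).ravel(),(wr*(T[:,:3,:3]-Rr)).ravel(),ws*np.diff(A,axis=0).ravel(),.3*ws*np.diff(A,2,axis=0).ravel()]
    from scipy.sparse import lil_matrix
    m=n*3+n*9+n*7+(n-1)*7;S=lil_matrix((m,n*7),dtype=int)
    for i in range(n):
        S[3*i:3*i+3,7*i:7*i+7]=1;S[3*n+9*i:3*n+9*i+9,7*i:7*i+7]=1
        for k in(i,i+1):
            if k<n:S[12*n+7*k:12*n+7*k+7,7*i:7*i+7]=1
        for k in(i-1,i,i+1):
            if 0<=k<n-1:S[19*n+7*k:19*n+7*k+7,7*i:7*i+7]=1
    Q=Q0
    for w in (ws,ws*.05):
        ws=w;Q=least_squares(f,np.clip(Q.ravel(),np.tile(LO,n)+1e-6,np.tile(HI,n)-1e-6),bounds=(np.tile(LO,n),np.tile(HI,n)),jac_sparsity=S,max_nfev=150).x.reshape(n,7)
    T=fk(Q);ep=np.linalg.norm(T[:,:3,3]-Pp,axis=1).max();er=np.abs(T[:,:3,:3]-Rr).max()
    A=np.vstack([qs,Q]);return Q,ep,er,np.abs(np.diff(A,axis=0)).max()
def mids(Q,poses):
    "worst deviation of joint-interpolated midpoints from mean of neighbours (m)"
    T=fk((Q[1:]+Q[:-1])/2)[:,:3,3];P=np.array([a[0] for a in poses]);return np.linalg.norm(T-(P[1:]+P[:-1])/2,axis=1).max()
E
python3 - <<'E'
from plan import *
import time
qA,qL=np.load("look.npy");n=16
poses=[(np.array([.46,.13,.36])*(1-a)+a*np.array([.58,.133,.215]),toolrot(Ry(-np.radians(60*min(1,a*1.2))),0,1)) for a in np.linspace(0,1,n+1)[1:]]
best=None
for q in (qL,[.321,.43,-.951,2.361,2.223,.894,-.84],[-.6,.43,.3,2.36,2.6,.89,-1.3]):
    t=time.time();Q,ep,er,dj=traj(poses,qA,np.array(q));print(ep,er,dj,mids(Q,poses),time.time()-t);print(Q[::3])
    if ep<.004 and (best is None or dj<best[0]): best=(dj,Q)
if best: np.save("lookpath.npy",np.vstack([qA,best[1]]))
E
```

```text
3.3134088273558666e-08 7.13115361206107e-08 0.3878398979632277 0.002362047887950874 6.82854151725769
[[-0.612  0.033  0.245  1.89   0.022  1.146  1.195]
 [-0.387  0.002 -0.026  2.014  0.167  0.844  1.064]
 [-0.165  0.006 -0.287  2.145  0.467  0.535  0.77 ]
 [ 0.015  0.07  -0.518  2.273  1.369  0.381 -0.129]
 [ 0.105  0.231 -0.683  2.38   2.163  0.688 -0.898]
 [ 0.111  0.348 -0.692  2.37   2.269  0.802 -0.959]]
3.2755195215339986e-08 6.911065875137012e-08 0.3901028837416577 0.002307146543873316 5.9444684982299805
[[-0.627  0.033  0.261  1.891  0.022  1.146  1.196]
 [-0.447 -0.001  0.034  2.017  0.167  0.844  1.064]
 [-0.266  0.001 -0.187  2.15   0.465  0.535  0.771]
 [-0.109  0.06  -0.39   2.278  1.36   0.371 -0.126]
 [-0.025  0.208 -0.537  2.386  2.184  0.658 -0.939]
 [-0.016  0.318 -0.543  2.376  2.295  0.762 -1.017]]
3.3066613398799086e-08 7.539849466997595e-08 0.39284343741355165 0.002270625101894009 6.072045564651489
[[-0.641  0.032  0.276  1.891  0.021  1.146  1.197]
 [-0.505 -0.004  0.092  2.019  0.167  0.844  1.064]
 [-0.363 -0.003 -0.09   2.154  0.465  0.535  0.77 ]
 [-0.228  0.053 -0.269  2.284  1.354  0.363 -0.124]
 [-0.148  0.193 -0.402  2.392  2.202  0.635 -0.974]
 [-0.137  0.298 -0.403  2.382  2.322  0.731 -1.069]]
```

```bash
python3 - <<'E'
from plan import *
L=np.load("lookpath.npy")
for q in [L[0]]+list(L[2::2]): move_joints(q)
s=sense();print(s["time_s"],s["position"],s["wrist_force"])
p,d=camera("wrist");cv2.imwrite("pics/w1.png",p[:,:,::-1])
np.savez("w1.npz",p=p,d=d,pos=s["position"],rot=s["tcp_rot"])
E
```

```text
5.55 [0.581 0.133 0.216] [ 0.616 -0.484 -0.048]
```

View pics/w1.png

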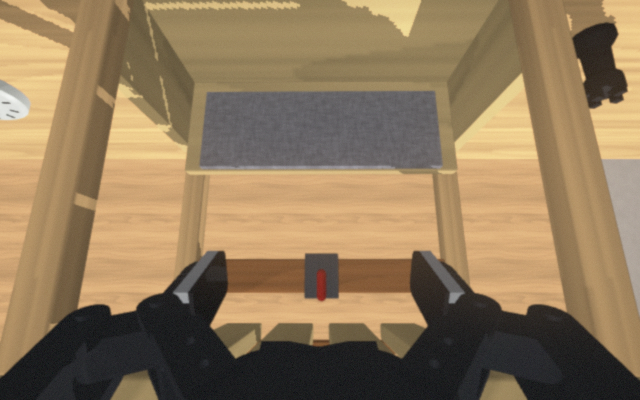

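The view is upside down: felt pad at the top, brown batten at row 275, grey clamp plate at (321,275), and the red upright from (321,268) to its tip at (321,300). I'll deproject those.

```bash
python3 - <<'E'
from plan import *
z=np.load("w1.npz");p,d=z["p"],z["d"];c=camera_params("wrist");K=c["K"];T=np.eye(4);T[:3,:3]=z["rot"];T[:3,3]=z["pos"];T=T@c["tool_from_camera"]
print("cam",T[:3,3])
v,u=np.mgrid[:400,:640];P=np.stack([(u-K[0,2])/K[0,0]*d,(v-K[1,2])/K[1,1]*d,d],-1)@T[:3,:3].T+T[:3,3]
f=p.astype(int);m=(f[...,0]>100)&(f[...,1]<45)&(f[...,2]<45);m[:,:280]=0;m[:,360:]=0
for r in range(255,305,3):
    us=np.where(m[r])[0]
    if len(us): print(r,us.min(),us.max(),P[r,us].mean(0),np.median(P[r,us],0))
# felt pad, batten and plate references
print("felt",np.median(P[110:150,230:410].reshape(-1,3),0),"edges y",P[130,205],P[130,437],"top edge",P[160,320])
print("batten",np.median(P[270:285,240:295].reshape(-1,3),0),"plate",np.median(P[258:265,310:332].reshape(-1,3),0))
print("posts",P[130,100:130:4],P[130,525:560:5])
E
```

```text
cam [0.443 0.133 0.215]
273 317 317 [0.677 0.131 0.21 ] [0.677 0.131 0.21 ]
279 322 324 [0.675 0.136 0.214] [0.675 0.136 0.214]
282 318 325 [0.675 0.135 0.217] [0.676 0.136 0.217]
285 318 324 [0.675 0.134 0.219] [0.675 0.135 0.219]
288 319 325 [0.675 0.135 0.221] [0.675 0.135 0.221]
291 319 325 [0.674 0.135 0.223] [0.674 0.135 0.223]
294 317 325 [0.675 0.135 0.225] [0.675 0.135 0.225]
297 319 323 [0.675 0.134 0.227] [0.675 0.134 0.227]
felt [0.717 0.133 0.073] edges y [0.717 0.022 0.073] [0.716 0.247 0.074] top edge [0.717 0.134 0.105]
batten [0.766 0.08  0.212] plate [0.76  0.134 0.197]
posts [[ 0.606  0.006  0.131]
 [ 0.61   0.005  0.129]
 [ 0.612  0.006  0.128]
 [ 0.856 -0.172  0.001]
 [ 0.858 -0.167  0.   ]
 [ 0.859 -0.162  0.   ]
 [ 0.859 -0.156 -0.   ]
 [ 0.856 -0.148  0.001]] [[ 0.858  0.437  0.001]
 [ 0.86   0.445 -0.   ]
 [ 0.609  0.26   0.129]
 [ 0.607  0.261  0.131]
 [ 0.604  0.262  0.132]
 [ 0.6    0.261  0.134]
 [ 0.598  0.263  0.135]]
```

The hook axis is at about (0.678, 0.1345). Now I'll back out, pick up the paddle, lift it, and check how it sits in the hand.

```bash
cat >> h.py <<'E'
AL=np.radians(10);G=(-.004,0,.022);HOOK=np.array([.6785,.1345,0])
PAD=np.array([.4816,-.2153,0.]);PYAW=np.radians(-17.7)
E
python3 - <<'E'
from plan import *
L=np.load("lookpath.npy");qA=L[0]
Rp=Rz(PYAW)
pk=lambda h:tcp(PAD+[0,0,h],Rp,G,AL,1)
qU,e1=ik(*pk(.10),qA);qD,e2=ik(*pk(0),qU);print(e1,e2,qU,qD);show(qA,qU,5)
assert e1<.02 and e2<.02
for q in list(L[-3::-4])+[qA,qU]: move_joints(q)
command_gripper(.06)
move_l(*pk(0.012),feed=.12)
hit=move_l(*pk(0),feed=.03,until_force=6);s=sense();print(hit,s["position"],pk(0)[0])
command_gripper(.0,80);s=sense();print(s["finger_gap"],s["gripper_force"],s["wrist_force"])
move_l(pk(.1)[0],feed=.12)
s=sense();print(s["time_s"],s["joint_pos"],s["finger_gap"],s["wrist_force"])
p,d=camera("wrist");cv2.imwrite("pics/w2.png",p[:,:,::-1]);np.savez("w2.npz",p=p,d=d,pos=s["position"],rot=s["tcp_rot"])
E
```

```text
1.225852646144634e-07 3.7819374160141805e-08 [ 0.027  0.477  0.408  1.925 -0.203  0.96   1.804] [ 0.08   0.628  0.345  1.971 -0.271  0.768  1.857]
   tcp [0.46 0.13 0.36] toolz [ 0.  0. -1.] wrist [0.46  0.13  0.641]
   tcp [0.495 0.057 0.304] toolz [-0.047 -0.003 -0.999] wrist [0.509 0.057 0.585]
   tcp [ 0.513 -0.029  0.246] toolz [-0.091  0.006 -0.996] wrist [ 0.538 -0.031  0.526]
   tcp [ 0.508 -0.121  0.187] toolz [-0.131  0.026 -0.991] wrist [ 0.544 -0.129  0.466]
   tcp [ 0.479 -0.214  0.128] toolz [-0.165  0.053 -0.985] wrist [ 0.525 -0.229  0.405]
False [ 0.479 -0.214  0.028] [ 0.479 -0.214  0.028]
0.022711872770697097 78.84562253952026 [0.362 0.188 3.473]
13.1833 [ 0.026  0.478  0.41   1.926 -0.204  0.96   1.805] 0.022348292583343497 [ 0.016  0.016 -1.667]
```

View pics/w2.png

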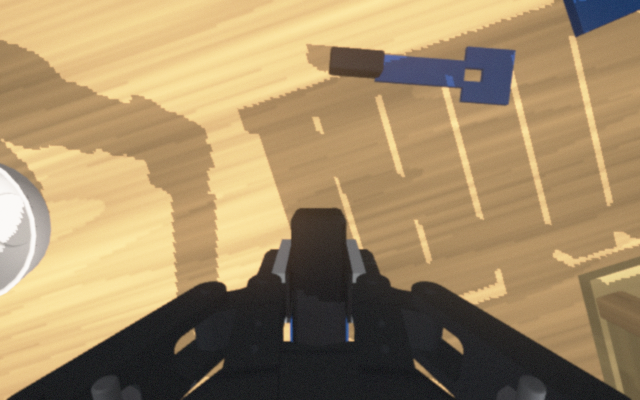

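The paddle is held: its handle tail is at (319,215) between the pads, and the wrist shows about 1.5 N of weight. Now I'll measure the head in hand with the top and scene cameras, and compute the threading path.

```bash
cat > thread.py <<'E'
from plan import *
# clearance in the hook's x-z plane (mm, hook axis at x=0): paddle bars against hook L and roof
def clear(E,th,clip=1e9):
    u=np.array([np.cos(th),np.sin(th)]);w=np.array([-np.sin(th),np.cos(th)])
    s=np.r_[np.linspace(-60,-11,50),np.linspace(11,45,35)]
    pts=np.array([E+u*a+w*b for a in s for b in(-3,-1.5,0,1.5,3)])
    dl=np.minimum(np.hypot(pts[:,0],pts[:,1]-np.clip(pts[:,1],210,226)),np.hypot(pts[:,0]-np.clip(pts[:,0],0,78),pts[:,1]-210))-3.5
    return min(dl.min(),(257-pts[pts[:,0]>-82][:,1]).min())
E
python3 - <<'E'
from thread import *
for n in("top","scene"):
    p,d=camera(n);P=cloud(n,d);f=p.astype(int);R0=Rz(PYAW)
    q=(P-(PAD+[0,0,.1]))@R0  # in expected paddle frame
    m=(f[...,2]>f[...,0]+30)&(d>0)&(np.abs(q[...,1])<.05)&(q[...,0]>.03)&(q[...,0]<.21)&(np.abs(q[...,2])<.04)
    a=q[m];print(n,len(a))
    if len(a)>20:
        print("x max",np.percentile(a[:,0],[98,100]),"shoulder y",[np.percentile(a[a[:,0]>.135][:,1],k) for k in(1,50,99)])
        print("z fit (slope,off)",np.polyfit(a[:,0],a[:,2],1),"z med head",np.median(a[a[:,0]>.13][:,2]))
        nb=a[a[:,0]<.125]; print("neck y",np.percentile(nb[:,1],[2,98]) if len(nb) else None)
for th in (8,12,15,20,25,30,35,40,45,50,55,60,65,70,75,82):
    t=np.radians(th);b=max((clear(np.array([x,z]),t),x,z) for x in np.arange(-8,16,1.) for z in np.arange(198,242,1.))
    print(th,b)
E
```

```text
top 138
x max [0.185 0.185] shoulder y [np.float64(-0.028820559647532856), np.float64(0.009544638931466485), np.float64(0.029394201928120613)]
z fit (slope,off) [-0.021  0.008] z med head 0.004441721164610474
neck y None
scene 294
x max [0.179 0.181] shoulder y [np.float64(-0.027275555783625678), np.float64(0.0014446130943637525), np.float64(0.03221591663644375)]
z fit (slope,off) [0.    0.004] z med head 0.003964661574251543
neck y [-0.013  0.016]
8 (np.float64(9.844674055938672), np.float64(-2.0), np.float64(237.0))
12 (np.float64(9.062368790168147), np.float64(-2.0), np.float64(235.0))
15 (np.float64(8.455365491519359), np.float64(-2.0), np.float64(234.0))
20 (np.float64(7.589667267675731), np.float64(-2.0), np.float64(231.0))
25 (np.float64(6.5384534815702615), np.float64(-2.0), np.float64(228.0))
30 (np.float64(5.781426734801322), np.float64(-2.0), np.float64(226.0))
35 (np.float64(4.789943178125771), np.float64(-1.0), np.float64(223.0))
40 (np.float64(4.0552887392542205), np.float64(2.0), np.float64(213.0))
45 (np.float64(4.1568542494923815), np.float64(2.0), np.float64(212.0))
50 (np.float64(4.055288739254227), np.float64(3.0), np.float64(212.0))
55 (np.float64(4.351884666994533), np.float64(4.0), np.float64(211.0))
60 (np.float64(4.526279441628816), np.float64(15.0), np.float64(210.0))
65 (np.float64(4.948294798128671), np.float64(15.0), np.float64(210.0))
70 (np.float64(4.6877716346571106), np.float64(15.0), np.float64(209.0))
75 (np.float64(4.3487269538721876), np.float64(15.0), np.float64(208.0))
82 (np.float64(4.0204176037491095), np.float64(15.0), np.float64(208.0))
```

The paddle sits as expected, within about 2 mm. Next I'll plan the whole insertion path and check its clearances.

```bash
cat > go.py <<'E'
from thread import *
from scipy.interpolate import PchipInterpolator as PI
A=np.array([[10,-1,236],[20,-1,231],[30,-1,225.5],[35,0,221],[40,1.2,215.5],[45,2,212.5],[55,4,211],[65,7.5,210],[75,9,207.5],[86,9.5,206.]])
fE=PI(A[:,0],A[:,1:])
def pose(th,dx=0,dz=0):
    x,z=fE(th)/1000;return hung(HOOK+Rz(YAW)@np.array([x+dx,0,z+dz]),np.radians(th),G,AL,1)
TH=np.linspace(10,86,27)
pre=[pose(10,dx) for dx in(-.138,-.104,-.07,-.035)]
poses=pre+[pose(t) for t in TH]
E
python3 - <<'E'
from go import *
print([round(clear(fE(t),np.radians(t)),1) for t in TH],[round(clear(fE(10)+[dx,0],np.radians(10)),1) for dx in range(-70,1,10)])
q0=sense()["joint_pos"]
qp,e=ik(*poses[0],q0);print("pre",qp,e)
show(q0,qp,6)
qe,ee=ik(*poses[-1],np.array([-.3,1,-.2,2.3,2.75,1.5,-1.2]));print(qe,ee)
Q,ep,er,dj=traj(poses,q0,qe);print(ep,er,dj,mids(Q,poses));print(Q[::3]);np.save("Q.npy",Q)
print("first jump",np.abs(Q[0]-q0));show(q0,Q[0],6)
T=fk(Q);print("wrist z",(T[:,2,3]-.281*T[:,2,2])[-4:])
E
```

```text
[np.float64(8.9), np.float64(8.0), np.float64(7.3), np.float64(6.9), np.float64(6.6), np.float64(6.3), np.float64(5.9), np.float64(5.4), np.float64(4.4), np.float64(3.3), np.float64(2.9), np.float64(3.7), np.float64(4.2), np.float64(4.2), np.float64(4.2), np.float64(4.3), np.float64(4.3), np.float64(4.3), np.float64(4.6), np.float64(4.9), np.float64(4.8), np.float64(4.4), np.float64(3.9), np.float64(3.7), np.float64(3.5), np.float64(3.3), np.float64(3.3)] [np.float64(10.2), np.float64(10.2), np.float64(10.2), np.float64(10.2), np.float64(8.7), np.float64(7.0), np.float64(5.5), np.float64(8.9)]
pre [-0.438  0.064  0.014  2.134 -0.001  0.943  1.156] 1.245741485025214e-07
   tcp [ 0.478 -0.214  0.127] toolz [-0.167  0.053 -0.984] wrist [ 0.525 -0.229  0.404]
   tcp [ 0.486 -0.134  0.15 ] toolz [-0.144  0.045 -0.989] wrist [ 0.526 -0.146  0.428]
   tcp [ 0.479 -0.057  0.173] toolz [-0.117  0.033 -0.993] wrist [ 0.512 -0.066  0.452]
   tcp [0.461 0.014 0.195] toolz [-0.086  0.021 -0.996] wrist [0.485 0.008 0.475]
   tcp [0.432 0.078 0.216] toolz [-0.047  0.009 -0.999] wrist [0.445 0.075 0
[... 699 characters left out ...]
.779]
 [ 0.293  0.99  -0.91   2.322  2.647  1.407 -0.855]
 [ 0.25   1.083 -0.825  2.287  2.825  1.568 -0.899]]
first jump [0.364 0.409 0.501 0.203 0.211 0.016 0.659]
   tcp [ 0.478 -0.214  0.127] toolz [-0.167  0.053 -0.984] wrist [ 0.525 -0.229  0.404]
   tcp [ 0.485 -0.134  0.149] toolz [-0.145  0.051 -0.988] wrist [ 0.526 -0.148  0.426]
   tcp [ 0.479 -0.057  0.171] toolz [-0.12   0.043 -0.992] wrist [ 0.513 -0.069  0.45 ]
   tcp [0.461 0.014 0.194] toolz [-0.089  0.03  -0.996] wrist [0.486 0.005 0.474]
   tcp [0.432 0.077 0.216] toolz [-0.05   0.015 -0.999] wrist [0.446 0.073 0.496]
   tcp [0.394 0.132 0.236] toolz [-0.  0. -1.] wrist [0.394 0.132 0.517]
wrist z [0.182 0.165 0.149 0.133]
```

The insertion is reachable with clearance of 3 mm or more. The transit, though, would sweep the head into the cubby's post, so I'll yaw the paddle aside on the way and check the head corners.

```bash
python3 - <<'E'
from go import *
s=sense();q0=s["joint_pos"]
W=np.array([[.478,-.214,.127,-17.7,0],[.445,-.17,.18,-45,0],[.42,-.05,.236,-60,3],[.40,.07,.236,-45,7],[.394,.125,.236,-20,10],np.r_[poses[0][0],.5,10]])
w=PI(np.arange(6),W)(np.linspace(0,5,13)[1:-1])
tr=[(a[:3],toolrot(Rz(np.radians(a[3]))@Ry(-np.radians(a[4])),AL,1)) for a in w]
allp=tr+poses
qe=np.array([-.195,.877,-.283,2.31,2.731,1.433,-1.377])
Q,ep,er,dj=traj(allp,q0,qe);print(ep,er,dj,mids(Q,allp))
D=np.vstack([q0,Q[:len(tr)+1]])
D=np.vstack([np.linspace(a,b,4) for a,b in zip(D[:-1],D[1:])])
# head corners in the tool frame
T0=np.eye(4);t,r=tcp(np.zeros(3),np.eye(3),G,AL,1)
c=np.array([[x,y,.003] for x in(.129,.185) for y in(-.031,.031)]);c=(c-t)@r
F=fk(D);C=np.einsum("nij,kj->nki",F[:,:3,:3],c)+F[:,None,:3,3]
bad=C[...,0]>.575
print("corners beyond x .575:",C[bad],"minz",C[...,2].min(),"q range",Q.min(0),Q.max(0))
print(Q[:12:2]);print("limits",LO,HI);np.save("Q.npy",Q)
E
```

```text
2.1700926236669813e-08 4.9299805240190935e-08 0.26883876417494634 0.0011742811096051413
corners beyond x .575: [[ 0.595 -0.284  0.102]
 [ 0.613 -0.225  0.102]
 [ 0.648 -0.301  0.102]
 [ 0.667 -0.242  0.102]
 [ 0.584 -0.289  0.109]
 [ 0.607 -0.231  0.109]
 [ 0.636 -0.31   0.109]
 [ 0.659 -0.252  0.109]
 [ 0.6   -0.238  0.117]
 [ 0.623 -0.318  0.117]
 [ 0.65  -0.263  0.117]
 [ 0.592 -0.244  0.124]
 [ 0.609 -0.326  0.124]
 [ 0.641 -0.273  0.124]
 [ 0.592 -0.244  0.124]
 [ 0.609 -0.326  0.124]
 [ 0.641 -0.273  0.124]
 [ 0.585 -0.244  0.131]
 [ 0.597 -0.327  0.131]
 [ 0.632 -0.276  0.131]
 [ 0.578 -0.245  0.139]
 [ 0.584 -0.328  0.139]
 [ 0.622 -0.279  0.139]
 [ 0.611 -0.282  0.146]
 [ 0.611 -0.282  0.146]
 [ 0.602 -0.279  0.155]
 [ 0.593 -0.276  0.164]
 [ 0.583 -0.272  0.173]
 [ 0.583 -0.272  0.173]
 [ 0.575  0.043  0.241]
 [ 0.578  0.062  0.243]
 [ 0.578  0.062  0.243]
 [ 0.581  0.076  0.243]
 [ 0.583  0.09   0.244]
 [ 0.585  0.104  0.244]
 [ 0.585  0.104  0.244]
 [ 0.585  0.115  0.244]
 [ 0.586  0.126  0.244]
 [ 0.578  0.075  0.244]
 [ 0.586  0.137  0.244]
 [ 0.578  0.075  0.244]
 [ 0.586  0.137  0.244]
 [ 0.58   0.084  0.244]
 [ 0.586  0.146  0.244]
 [ 0.582  0.093  0.244]
 [ 0.585  0.155  0.244]
 [ 0.584  0.103  0.244]
 [ 0.584  0.165  0.244]] minz 0.10184384824951838 q range [ 0.058  0.079 -1.298  1.821 -0.192  0.844 -0.784] [0.601 1.155 0.348 2.327 2.857 1.594 1.564]
[[ 0.076  0.412  0.348  1.951 -0.192  0.984  1.564]
 [ 0.133  0.261  0.188  2.014 -0.161  1.021  1.109]
 [ 0.092  0.109 -0.035  2.087 -0.111  1.012  0.645]
 [ 0.058  0.079 -0.297  2.121 -0.033  0.974  0.537]
 [ 0.097  0.09  -0.511  2.115  0.049  0.952  0.672]
 [ 0.216  0.11  -0.673  2.104  0.085  0.953  0.936]]
limits [-2.57 -0.31 -1.37  0.12 -1.02  0.23 -2.64] [2.57 1.97 1.27 2.43 4.16 1.97 2.64]
```

```bash
python3 - <<'E'
from go import *
Q=np.load("Q.npy")
for i in (1,3,5,7,9,11): move_joints(Q[i])
s=sense();print(s["time_s"],s["position"],pre[0][0],s["wrist_force"],s["finger_gap"])
for n in("top","scene"):
    p,d=camera(n);P=cloud(n,d);f=p.astype(int)
    Rp=Rz(YAW)@Ry(-np.radians(10));E=HOOK+Rz(YAW)@np.array([fE(10)[0]/1000-.138,0,fE(10)[1]/1000])
    q=(P-(E-Rp@np.array([.14,0,.003])))@Rp
    m=(f[...,2]>f[...,0]+30)&(d>0)&(np.abs(q[...,1])<.06)&(q[...,0]>.03)&(q[...,0]<.21)&(np.abs(q[...,2])<.04)
    a=q[m];h=a[a[:,0]>.14];print(n,len(a),"x",np.percentile(a[:,0],[2,98,100]),"y",np.percentile(h[:,1],[1,99]) if len(h) else 0,"z",np.median(a[:,2]))
    if n=="scene": cv2.imwrite("pics/s2.png",cv2.resize(p[150:350,200:450],None,fx=3,fy=3)[:,:,::-1])
E
```

```text
16.025 [0.395 0.13  0.235] [0.394 0.132 0.236] [ 0.759  0.316 -1.857] 0.022294006946555422
top 709 x [0.045 0.183 0.183] y [-0.035  0.025] z 0.0045849625295806724
scene 320 x [0.036 0.161 0.164] y [-0.032  0.028] z 0.004467196843716097
```

View pics/s2.png

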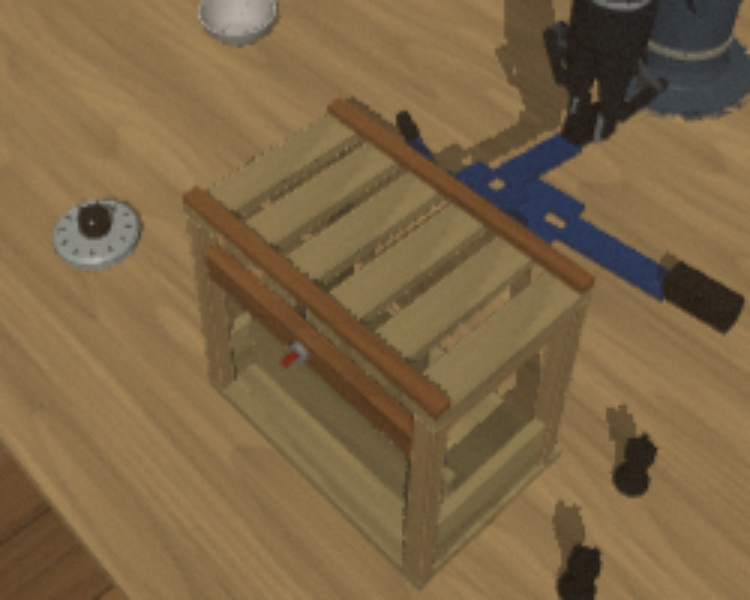

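The head is in front of the mouth under the roof's front beam at (520,190), and the arm was still settling. I'll re-read the pose and head position at rest.

```bash
python3 - <<'E'
from go import *
Q=np.load("Q.npy");sleep(.4)
s=sense();print(s["time_s"],s["position"],pre[0][0],fk(s["joint_pos"])[0,:3,3],s["joint_pos"]-Q[12]);
t0,r0=tcp(np.zeros(3),np.eye(3),G,AL,1)
Rp=s["tcp_rot"]@r0.T;Pp=s["position"]-Rp@t0;print("paddle yaw,pitch",np.degrees(np.arctan2(Rp[1,0],Rp[0,0])),np.degrees(np.arcsin(Rp[2,0])))
for n in("top","scene"):
    p,d=camera(n);P=cloud(n,d);f=p.astype(int);q=(P-Pp)@Rp
    m=(f[...,2]>f[...,0]+30)&(d>0)&(np.abs(q[...,1])<.06)&(q[...,0]>.03)&(q[...,0]<.21)&(np.abs(q[...,2]-.006)<.012)
    a=q[m]
    for lo,hi in((.04,.08),(.08,.125),(.133,.16),(.16,.19)):
        k=a[(a[:,0]>lo)&(a[:,0]<hi)]
        if len(k)>8: print(n,lo,len(k),"y",np.percentile(k[:,1],[3,97]),"mid",np.percentile(k[:,1],[3,97]).mean(),"z",np.median(k[:,2]))
E
```

```text
16.525 [0.394 0.132 0.236] [0.394 0.132 0.236] [0.394 0.132 0.236] [-0.039 -0.075  0.046  0.064 -0.068 -0.019  0.038]
paddle yaw,pitch 0.4963102299417198 10.006667363842903
top 0.04 107 y [-0.015  0.009] mid -0.0025439392712346244 z 0.00545500730803263
top 0.08 184 y [-0.015  0.012] mid -0.0013079740453545733 z 0.005417210574399369
top 0.133 176 y [-0.029  0.027] mid -0.0006660697391248239 z 0.005631826097843674
top 0.16 190 y [-0.029  0.027] mid -0.0010350280842874177 z 0.0052274521959199145
scene 0.04 75 y [-0.012  0.013] mid 0.0006973835271456997 z 0.004934062934482161
scene 0.08 95 y [-0.012  0.014] mid 0.0011765494887117913 z 0.005062360738348403
scene 0.133 105 y [-0.026  0.03 ] mid 0.0021317868896690156 z 0.0051490405792456164
scene 0.16 14 y [-0.024  0.026] mid 0.0005800457718180673 z 0.0049832525431923605
```

The head is centred within 1 mm. Threading now, stopping if the force changes.

```bash
cat > run.py <<'E'
from go import *
def run(Q,i0,i1,lim=4.,wait=.1):
    b=sense()["wrist_force"]
    for i in range(i0,i1+1):
        move_joints(Q[i]);sleep(wait);s=sense();f=s["wrist_force"]-b
        print(i,s["time_s"],np.round(f,1),np.round(s["position"]-fk(Q[i])[0,:3,3],4))
        if np.linalg.norm(f)>lim: print("STOP");return i
    return i1
E
python3 - <<'E'
from run import *
print(run(np.load("Q.npy"),12,24))
p,d=camera("top");np.savez("t3.npz",p=p,d=d)
E
```

```text
12 16.9917 [-1.  -0.3  1.1] [-0.001 -0.    -0.   ]
13 17.3583 [-0.3  0.7  0. ] [-0.001  0.    -0.   ]
14 17.725 [-0.7  0.6 -0.1] [-0.001  0.    -0.   ]
15 18.0917 [-0.3  0.7  1. ] [-0.001  0.    -0.   ]
16 18.4417 [-0.8 -0.1  0.7] [-0. -0.  0.]
17 18.7917 [-1.4  0.5 -0.5] [ 0.001 -0.     0.001]
18 19.1417 [-0.2  0.5 -0.9] [ 0.001 -0.     0.001]
19 19.4917 [ 0.2 -0.2  1.1] [0.001 0.    0.001]
20 19.8417 [-0.1  0.7  0.6] [0.001 0.    0.001]
21 20.1917 [-0.2  0.9  0.6] [0.001 0.    0.001]
22 20.5417 [0.1 0.7 0.7] [0.001 0.    0.001]
23 20.8917 [-0.   0.7  0.9] [0.    0.    0.001]
24 21.2417 [-0.6  0.4  0.3] [0.    0.    0.001]
24
```

```bash
python3 - <<'E'
from run import *
print(run(np.load("Q.npy"),25,41))
p,d=camera("scene");a=cv2.resize(p[215:320,250:350],None,fx=4,fy=4,interpolation=2)
t,_=camera("top");b=cv2.resize(t[115:220,170:270],None,fx=4,fy=4,interpolation=2);cv2.imwrite("pics/s3.png",np.hstack([a,b])[:,:,::-1])
E
```

```text
25 21.6417 [-0.1  0.3 -1.1] [0.    0.    0.001]
26 21.9917 [-0.8 -0.5 -0.1] [0.    0.    0.001]
27 22.3417 [-0.6  0.2  0.1] [0.    0.    0.001]
28 22.6917 [-0.8 -1.5 -0.9] [0.    0.    0.001]
29 23.0417 [ 0.1 -1.4 -1.3] [0.    0.    0.001]
30 23.3917 [-0.4 -0.6 -1.4] [0.    0.    0.001]
31 23.7417 [-0.7 -1.  -0.3] [0.    0.    0.001]
32 24.0917 [-1.1 -0.4 -0.7] [0.    0.    0.001]
33 24.4417 [ 0.2 -1.1 -0.4] [-0.     0.     0.001]
34 24.7917 [-0.1 -1.3 -0.2] [-0.  0.  0.]
35 25.1417 [-0.6 -0.2 -0.7] [-0.  0.  0.]
36 25.4917 [-0.8 -1.4 -0.1] [-0.  0.  0.]
37 25.8417 [ 0.  -0.7  0.1] [-0.  0.  0.]
38 26.1917 [-1.   0.2 -1.7] [-0.  0.  0.]
39 26.5417 [-0.1  0.5  0.2] [-0.  0.  0.]
40 26.8917 [ 0.3 -0.5 -1. ] [-0.  0.  0.]
41 27.2417 [ 0.2  0.3 -0.3] [-0.  0.  0.]
41
```

View pics/s3.png

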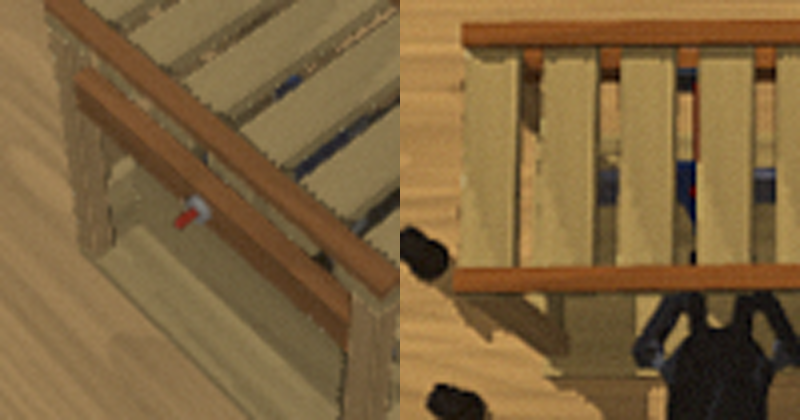

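The top view on the right shows the blue head edge at (688,175), the red upright on its mouth side at (692,195) and the shank behind it. The hook is through the eye. I'll lower gently until it bears.

```bash
python3 - <<'E'
from run import *
b=np.mean([ (sleep(.02),sense()["wrist_force"])[1] for _ in range(10)],0);p0=sense()["position"]
h=move_l(p0-[0,0,.008],feed=.008,until_force=3)
f=np.mean([ (sleep(.02),sense()["wrist_force"])[1] for _ in range(10)],0);s=sense()
print(h,s["position"]-p0,f-b,s["time_s"])
E
```

```text
True [ 0.     0.    -0.002] [0.444 0.329 3.875] 28.175
```

```bash
python3 - <<'E'
from run import *
s=sense();z=s["tcp_rot"][:,2]
command_gripper(.05);sleep(.3);s=sense();print("open",s["time_s"],s["finger_gap"],s["wrist_force"])
p0=s["position"]
for d in (.06,.045,.035,.03):
    try: move_l(p0-z*d,feed=.06);print("back",d);break
    except Unreachable: pass
sleep(1.5);s=sense();print(s["time_s"],s["position"],s["wrist_force"],s["joint_pos"])
p,dd=camera("wrist");t,_=camera("scene");np.savez("w4.npz",p=p,d=dd,pos=s["position"],rot=s["tcp_rot"])
cv2.imwrite("pics/w4.png",np.vstack([cv2.resize(p,(480,300)),cv2.resize(t[180:330,250:490],(480,300),interpolation=2)])[:,:,::-1])
E
```

```text
open 28.8583 0.04996946601440952 [0.284 0.234 0.125]
back 0.06
31.5083 [0.595 0.134 0.077] [ 0.466 -0.438 -0.055] [ 0.302  1.158 -0.956  2.405  2.819  1.734 -0.807]
```

View pics/w4.png

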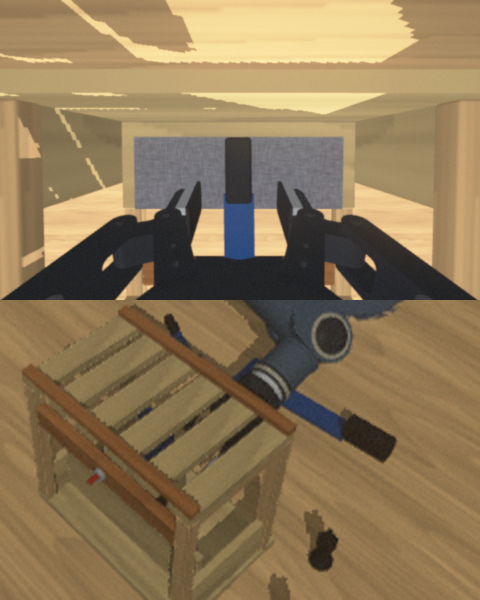

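The wrist view (upside down) shows the paddle hanging upright, handle at (238,170) in front of the felt and clear of the fingers. I'll measure its tilt and gap to the felt, and whether it's still moving.

```bash
python3 - <<'E'
from run import *
c=camera_params("wrist");K=c["K"]
for k in range(2):
    s=sense();p,d=camera("wrist");T=np.eye(4);T[:3,:3]=s["tcp_rot"];T[:3,3]=s["position"];T=T@c["tool_from_camera"]
    v,u=np.mgrid[:400,:640];P=np.stack([(u-K[0,2])/K[0,0]*d,(v-K[1,2])/K[1,1]*d,d],-1)@T[:3,:3].T+T[:3,3]
    for r in (190,210,230,250,275,290,310,330): print(r,p[r,318],P[r,318],"felt" if r<270 else "",P[r,230] if r<270 else "")
    sleep(1)
m=s["position"]+.025*s["tcp_rot"][:,2];print("tip",m,s["time_s"])
E
```

```text
190 [68 61 56] [0.666 0.134 0.037] felt [0.717 0.062 0.037]
210 [60 56 56] [0.666 0.134 0.05 ] felt [0.718 0.061 0.053]
230 [54 54 56] [0.666 0.134 0.064] felt [0.718 0.061 0.07 ]
250 [50 48 51] [0.667 0.134 0.077] felt [0.718 0.061 0.087]
275 [ 58  85 134] [0.687 0.134 0.099]  
290 [ 55  81 128] [0.687 0.134 0.11 ]  
310 [ 53  79 127] [0.688 0.134 0.126]  
330 [ 46  76 125] [0.687 0.134 0.14 ]  
190 [67 61 58] [0.67  0.134 0.037] felt [0.717 0.062 0.037]
210 [57 56 53] [0.669 0.134 0.051] felt [0.717 0.062 0.053]
230 [57 56 56] [0.669 0.134 0.064] felt [0.717 0.061 0.07 ]
250 [53 51 54] [0.668 0.134 0.077] felt [0.717 0.061 0.086]
275 [ 57  79 130] [0.69  0.134 0.1  ]  
290 [ 54  80 126] [0.689 0.134 0.111]  
310 [ 48  77 126] [0.688 0.134 0.126]  
330 [ 49  78 125] [0.688 0.134 0.14 ]  
tip [0.619 0.134 0.07 ] 32.6583
```

```bash
python3 - <<'E'
from run import *
c=camera_params("wrist");K=c["K"]
def xs():
    s=sense();p,d=camera("wrist");T=np.eye(4);T[:3,:3]=s["tcp_rot"];T[:3,3]=s["position"];T=T@c["tool_from_camera"]
    z=np.median(d[188:200,312:325]);return round(s["time_s"],2),round((T@np.r_[(318-K[0,2])/K[0,0]*z,(194-K[1,2])/K[1,1]*z,z,1])[0],4)
for k in range(4):
    print([xs() for _ in range(0,6) if sleep(.1) is None]);sleep(4)
E
```

```text
[]
[]
[]
[]
```

```bash
python3 - <<'E'
from run import *
c=camera_params("wrist");K=c["K"];X=[]
for k in range(8):
    s=sense();p,d=camera("wrist");T=np.eye(4);T[:3,:3]=s["tcp_rot"];T[:3,3]=s["position"];T=T@c["tool_from_camera"]
    z=np.median(d[188:200,312:325]);X.append((T@np.r_[0,(194-K[1,2])/K[1,1]*z,z,1])[0]);sleep(.1)
print(np.round(X,4),s["time_s"])
if np.ptp(X)<.0015: print(finish_job(),"handed in")
E
```

```text
[0.67 0.67 0.67 0.67 0.67 0.67 0.67 0.67] 53.1583
the job is handed in; nothing more can be done
None handed in
```

The 215 mm blue paddle is hanging still and head up on the red hook, about 19 mm clear of the felt pad and with the gripper well back; I handed the job in at about 53 s, with only light contact (about 4 N) as the paddle settled on the hook.

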